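Refill the jam-pot dispenser

TASK

Refill the jam-pot dispenser: unscrew its cap, twist by twist, until it lifts free, stand it on the table, and drop every jam pot that stands on the table into the column. Then screw the cap back on far enough that its thread holds (it need not be tight), and push the slide's paddle once, all the way in, so that one pot comes out into the catch tray, and let the slide spring back. Leave the mug and the bowl where they are.

Things in the scene. Friction and masses are not known exactly. Their poses are not given: they have to be found in the camera images.
- dispenser: Grey, fixed to the table. Origin: on the axis of its clear column, at table height; z up. Pots lie in the column one on another on a floor at z = 18 mm; the bottom one in a bay behind two sprung detents, with a chute on the +y side to the catch tray. On the -y side a slide housing (65 mm wide, to y = -84 mm, 44 mm high), then rod and paddle over a low foot (84 mm wide, to y = -163 mm).
- neck (a point): Centre of the column's open mouth, 98 mm above the table: bore 44 mm, tube 51 mm outside. The neck below it (26 mm) carries a coarse right-hand three-start thread, 26 mm lead per turn, 58 mm across; a sprung rubber seal lies on its rim (2 mm higher once the cap is off). Let go of each pot level, at the mouth, or it may tumble on its edge on the way down.
- cap: Grey screw cap, 90 g. Origin: centre of its open rim. Skirt 66 mm across, 29 mm high; above it a ribbed round knob to grip, 46 mm across, 29 to 49 mm above the origin. Screwed down: origin 72 mm above the table, seal pushing up with 8 N. It unscrews counter-clockwise seen from above (break-loose torque up to 0.5 N m), climbs 4.1 mm per rad and is free after about 3.6 rad (15 mm).
- cap_knob (a point): Centre of the top of the cap's knob, 49 mm above the cap's origin. Put back at any turn the cap rests level, its origin 85 to 94 mm above the table; turned clockwise its three lugs run into the thread at once and it climbs down 4.1 mm per rad. The thread holds once the origin is below 82 mm.
- slide (a joint): Travel of the dispenser's pusher slide in m: 0 at rest, 0.060 when pushed fully in (to the stop). It moves along the dispenser's +y and carries the bottom pot out of the bay; a spring brings it back (2.5 N at rest, 7 N fully in; passing the detents takes a few N more).
- paddle (a point): Middle of the outer (-y) face of the slide's paddle, the face to push on: 44 mm wide, 44 mm high (z = 14 to 58 mm), 8 mm thick; this point is 36 mm above the table and moves with the slide; at rest it is 153 mm from the column's axis.
- tray (a point): Centre of the catch tray's floor, 73 mm along +y from the column's axis, 4 mm above the table. The tray is 98 mm wide inside (x) and reaches from 23 to 123 mm from the axis (y), walls 16 mm high.
- pot1: Jam portion pot: shallow straight-sided white plastic pot with a gold foil lid, 38 mm across, 16 mm high, 30 g. Origin: centre of its foot. Two to four of the four pots are there; either way up will do in the column.
- pot2: Jam portion pot: shallow straight-sided white plastic pot with a gold foil lid, 38 mm across, 16 mm high, 30 g. Origin: centre of its foot. Two to four of the four pots are there; either way up will do in the column.
- pot3: Jam portion pot: shallow straight-sided white plastic pot with a gold foil lid, 38 mm across, 16 mm high, 30 g. Origin: centre of its foot. Two to four of the four pots are there; either way up will do in the column.
- pot4: Jam portion pot: shallow straight-sided white plastic pot with a gold foil lid, 38 mm across, 16 mm high, 30 g. Origin: centre of its foot. Two to four of the four pots are there; either way up will do in the column.
- bag (a point): Middle of the foot of a big blue carrier bag that stands fixed on the left of the table: 0.4 m high, from y = 0.24 m and x = 0.45 m on. Keep the arm clear of it.
- baskets (a point): Middle of the back of the table, where a fruit basket (left, fruit up to 0.24 m high) and a wicker tray (right, 0.16 m high) stand fixed, from x = 0.68 m on (fruit) and 0.70 m (tray). Keep clear. The table top reaches from x = 0.34 to 0.92 m and to y = -0.43 m.
- mug: White mug, 78 mm across, 102 mm high, with a handle on one side (112 mm overall), standing among the pots; origin: middle of its foot print. A bystander: leave it.
- bowl: White shallow bowl, 170 mm across, 50 mm high, origin: centre of its foot. A bystander: leave it.
Things that resemble listed ones, but are neither listed nor needed, are in the scene too. What is shaped like the pot4 but turquoise is not meant.

How it is judged (in metres and radians):
On the way, in this order (a step that is already met when the one before it is completed fails the run):
1. the cap is off the neck and stands on the table (horizontal distance between cap and dispenser above 0.07 m and height (world z) of cap below 0.02 m and angle between cap's own z axis and vertical below 0.2 rad), for 0.2 s.
2. every pot lies in the column (horizontal distance between each of pot1, pot2, pot3, pot4 and dispenser below 0.016 m and z of each of pot1, pot2, pot3, pot4 in the frame of dispenser below 0.094 m), for 0.3 s.
3. the slide is pushed fully in (value of joint slide above 0.057 m), for 0.05 s.
At the end, for the whole second after the job is handed in: exactly one pot lies in the catch tray and all the others in the column; the cap is back on the neck, level (within 0.1 rad), centred within 4 mm and screwed down until its origin is below 82 mm; the slide is back (under 4 mm); pots and cap at rest (((y of pot1 in the frame of dispenser between 0.022 and 0.124 m and x of pot1 in the frame of dispenser between -0.05 and 0.05 m and height (world z) of pot1 below 0.035 m) or (y of pot2 in the frame of dispenser between 0.022 and 0.124 m and x of pot2 in the frame of dispenser between -0.05 and 0.05 m and height (world z) of pot2 below 0.035 m) or (y of pot3 in the frame of dispenser between 0.022 and 0.124 m and x of pot3 in the frame of dispenser between -0.05 and 0.05 m and height (world z) of pot3 below 0.035 m) or (y of pot4 in the frame of dispenser between 0.022 and 0.124 m and x of pot4 in the frame of dispenser between -0.05 and 0.05 m and height (world z) of pot4 below 0.035 m)) and (((y of pot1 in the frame of dispenser between 0.022 and 0.124 m and x of pot1 in the frame of dispenser between -0.05 and 0.05 m and height (world z) of pot1 below 0.035 m) and (horizontal distance between pot2 and dispenser below 0.016 m and z of pot2 in the frame of dispenser below 0.094 m) and (horizontal distance between pot3 and dispenser below 0.016 m and z of pot3 in the frame of dispenser below 0.094 m) and (horizontal distance between pot4 and dispenser below 0.016 m and z of pot4 in the frame of dispenser below 0.094 m)) or ((y of pot2 in the frame of dispenser between 0.022 and 0.124 m and x of pot2 in the frame of dispenser between -0.05 and 0.05 m and height (world z) of pot2 below 0.035 m) and (horizontal distance between pot1 and dispenser below 0.016 m and z of pot1 in the frame of dispenser below 0.094 m) and (horizontal distance between pot3 and dispenser below 0.016 m and z of pot3 in the frame of dispenser below 0.094 m) and (horizontal distance between pot4 and dispenser below 0.016 m and z of pot4 in the frame of dispenser below 0.094 m)) or ((y of pot3 in the frame of dispenser between 0.022 and 0.124 m and x of pot3 in the frame of dispenser between -0.05 and 0.05 m and height (world z) of pot3 below 0.035 m) and (horizontal distance between pot1 and dispenser below 0.016 m and z of pot1 in the frame of dispenser below 0.094 m) and (horizontal distance between pot2 and dispenser below 0.016 m and z of pot2 in the frame of dispenser below 0.094 m) and (horizontal distance between pot4 and dispenser below 0.016 m and z of pot4 in the frame of dispenser below 0.094 m)) or ((y of pot4 in the frame of dispenser between 0.022 and 0.124 m and x of pot4 in the frame of dispenser between -0.05 and 0.05 m and height (world z) of pot4 below 0.035 m) and (horizontal distance between pot1 and dispenser below 0.016 m and z of pot1 in the frame of dispenser below 0.094 m) and (horizontal distance between pot2 and dispenser below 0.016 m and z of pot2 in the frame of dispenser below 0.094 m) and (horizontal distance between pot3 and dispenser below 0.016 m and z of pot3 in the frame of dispenser below 0.094 m))) and horizontal distance between cap and dispenser below 0.004 m and z of cap in the frame of dispenser below 0.082 m and angle between cap's own z axis and vertical below 0.1 rad and value of joint slide below 0.004 m and linear speed of each of pot1, pot2, pot3, pot4, cap below 0.02 m/s); the robot touches nothing.
It fails at once if the mug is shifted by more than 40 mm or tipped (distance of mug from where it was at the start of the episode above 0.04 m or angle between mug's own z axis and vertical above 0.5 rad).
It fails at once if the bowl is shifted by more than 40 mm or tipped (distance of bowl from where it was at the start of the episode above 0.04 m or angle between bowl's own z axis and vertical above 0.5 rad).
Of pot1, pot2, pot3, pot4 only 2 to 4 are there at a start; the rules pass over those that are not, and their reading is None.
At some moment in a run one of pot1, pot2, pot3, pot4 may be knocked a few centimetres aside while the robot is not near it.
Once in a run the grip may slacken for a moment while it holds something.
It also fails if it takes over 210 s, if anything falls off the work surface, if the arm or the gripper's body presses on something with over 40 N, if the wrist force passes 120 N, or if a joint passes its speed limit or range.

ROBOT

A 6-joint arm with a two-finger parallel gripper is mounted at the origin on a cart in front of the work surface, level with it; the furniture and walls round the work are solid. World frame = base frame: x ahead of the robot, y to its left, z up, the work surface at z = 0. Lengths are in mm, angles in degrees, forces in N, time in s.
With the tool pointing down it reaches from about 350 to 850 mm from the base axis. Payload 8.1 kg.
Tool frame: the origin (TCP) lies midway between the tips of the shut fingers; the grasp point (between the pads) lies 19 mm behind it (r.pinch_z is the distance from the TCP to the grasp point, in mm); z points along the fingers, y is the line along which they close (so a half turn about z gives the same grasp; the last joint's range is limited). The gripper opens to 85 mm and grips with 20 to 120 N. Pads are 22 mm wide; open, the fingers measure 114 mm over their backs; the gripper's body (76 mm by 85 mm) begins 54 mm behind the grasp point. The pads swing forward as they close: fully open they stand 13 mm farther back than shut.
Start: joints at [69.993, 7.471, 85.268, -0, 87.261, -4.893], TCP at [156.428, 579.254, 231.292] pointing down, gripper open.
Joint ranges: [-169.43, 169.43], [-51.17, 129.36], [1.28, 143.12], [-76.62, 256.62], [0, 156.53], [-152.29, 152.29]. Speed limits (degrees/s): [136.94, 136.94, 159.86, 180, 180, 180].

INTERFACE

Orientations are given as [roll, pitch, yaw] about the fixed x, y, z axes, in that order (R = Rz(yaw) Ry(pitch) Rx(roll)).
In Python, from bench import sensors, optics, job, r gives the robot as it stands.
- The arm moves only by the tool play_rows, never from a script. Its argument "motion" is a list that holds one entry, the list of rows, each a list of 6 numbers: the shift along the tool's x, y, z in cm, then the turn, a rotation vector about the tool's x, y, z in degrees. In form: [[[x, y, z, ax, ay, az], ...]]. A call has 1 to 5 rows; each row is the pose to reach, as a shift and turn from the pose commanded when the call began, along the tool's axes at that moment; what a row does not reach only later rows make up. A row lasts 1/10 s, in which the tool goes at most 50 mm and 8.59 degrees, less where a joint would pass 70% of its speed; a pose out of reach is approached as far as the arm can. A call with a gripper value outside its range is refused whole. "jaw" is the opening, from 0 (shut) to 1 (fully open), set as the call begins (left out, the last holds). The fingers move at their own pace and stop on an object; "squeeze" is the grip in N (left out, the last holds). Time passes only in rows, so rows that repeat a pose let the fingers close. It gives the time, the measured TCP pose, the force, the opening and the grip force at its end, in the units of the state.
- sensors.sense(): the state, without advancing time (a new reading comes with each control period).
- optics.snapshot(name): name is "scene" or "top"; returns a dict with "pixels" (420x560x3 uint8, red, green, blue), "mtx" (3x3 intrinsics, pixels), "R" (3x3) and "t" (3): a world point X has camera coordinates R X + t. Camera axes: x right, y down, z forward; pixel columns grow to the right and rows downward; lengths in mm; the calibration is good to about 2 mm. A picture is of the moment at which its call begins. There is no depth.
- job.hand_in(): hands the job in; it is judged then, once.
The state is a dict: "time": time; "joint_pos": joint angles; "qd": joint speeds; "joint_efforts": joint torques, N m; "tool_pos": TCP position; "tcp_rot": TCP orientation; "ft_force": force on the tool from outside, world axes, zero at the start; "wrist_torque": the same for the moment, N m; "finger_gap": finger opening in mm; "grip_force": force on a finger pad.
Only numpy, scipy, OpenCV 4.12 (cv2) and the standard library are available. Lean on these libraries where they do the work, as an engineer would, in place of code of your own. Each camera call takes 0.05 s, during which the arm holds its last target. There are 200 camera calls.

## Working session

There is one attempt and no reset: what is moved stays moved. The work goes in short steps, Python scripts to look and compute and a tool call to move; the robot and the scene stay as the last step left them, time stands still between calls to the robot, and variables do not carry over. Pictures are saved under pics/ and viewed, at most 14 in all, crops included, and the job is handed in when it is done.

Besides the shell and the picture viewer there is one more tool, called after ">>>" as name(argument=value, ...) on one line, values as JSON. play_rows: Moves the arm, as the interface text tells. Its arguments: {"type":"object","properties":{"motion":{"type":"array","items":{"type":"array","items":{"type":"array","items":{"type":"number"}}}},"jaw":{"type":"number"},"squeeze":{"type":"number"}},"required":["motion"]}

```bash
mkdir -p pics; ls; python3 - <<'E'
from bench import sensors, optics, job, r
import cv2
for n in("scene","top"):
    s=optics.snapshot(n); cv2.imwrite(f"pics/{n}0.png",cv2.resize(s["pixels"][:,:,::-1],(784,588)))
    print(n,s["mtx"],s["R"],s["t"])
print(sensors.sense(), r.pinch_z)
E
```

```text
pics
scene [[392.21805293   0.         274.77772195]
 [  0.         392.21805293 213.94336447]
 [  0.           0.           1.        ]] [[ 0.57291407 -0.81960895  0.00326167]
 [-0.59707051 -0.42007733 -0.6834046 ]
 [ 0.56149468  0.38958466 -0.73003254]] [-268.26747764  436.91109829  754.23985613]
top [[492.1554467    0.         275.84021058]
 [  0.         492.1554467  205.56196938]
 [  0.           0.           1.        ]] [[ 0.01693893 -0.99978326  0.01210358]
 [-0.99158265 -0.01835161 -0.12816812]
 [ 0.12836246 -0.00983067 -0.9916786 ]] [  34.3772978   609.34272512 1688.65850273]
{'time': 0.1, 'joint_pos': array([ 6.99921919e+01,  7.51022845e+00,  8.53232611e+01, -5.37765067e-05,
        8.72614641e+01, -4.89263427e+00]), 'qd': array([-0.06825385, -0.09843567, -0.21154037, -0.01670586,  0.07117407,
        0.02274481]), 'joint_efforts': array([ 1.53811863e-03, -5.70947778e+01, -5.01943946e+01, -1.96506830e-04,
        8.14167783e-03, -1.71574720e-05]), 'tool_pos': array([156.26113972, 578.78373694, 230.35296829]), 'tcp_rot': array([-1.79905388e+02, -8.04496506e-03,  1.64884822e+02]), 'ft_force': array([0.96591776, 0.36052577, 0.26553442]), 'wrist_torque': array([ 0.00984751, -0.03364475,  0.01126854]), 'grip_force': 0.0, 'finger_gap': 85.6467293342071} 18.700000000000003
```

View pics/scene0.png

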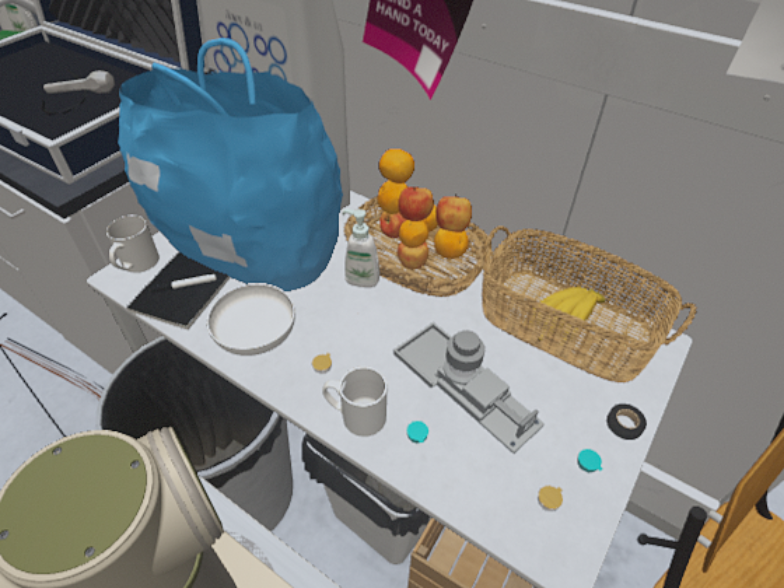

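View pics/top0.png

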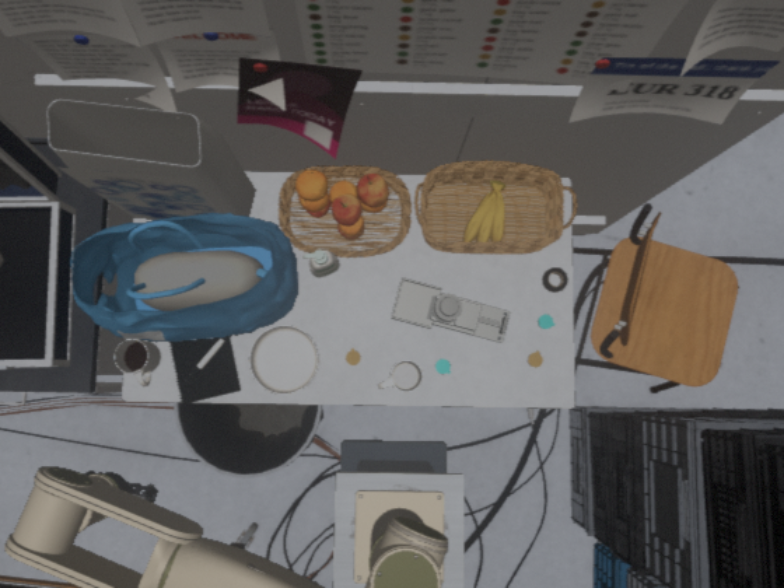

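The scene view shows gold pots at (322,363) and (550,497), with turquoise decoys at (417,431) and (589,460). The dispenser's cap is at (465,345), its tray to the left and its paddle to the right at (530,420). The top view confirms two gold pots at (353,357) and (535,360). I'll measure these and view an enlarged crop.

```bash
cat > h.py <<'E'
from bench import sensors, optics, job, r
import cv2, numpy as np
from scipy.spatial.transform import Rotation as Ro
def ray(s,u,v):
    d=s["R"].T@np.linalg.inv(s["mtx"])@[u,v,1]; return -s["R"].T@s["t"],d
def onz(s,u,v,z):
    o,d=ray(s,u,v); return o+d*(z-o[2])/d[2]
def proj(s,X):
    p=s["mtx"]@(s["R"]@np.asarray(X,float)+s["t"]); return p[:2]/p[2]
def blobs(s,lo,hi,amin=15):
    m=cv2.inRange(cv2.cvtColor(s["pixels"],cv2.COLOR_RGB2HSV),lo,hi)
    n,l,st,c=cv2.connectedComponentsWithStats(m)
    return [(c[i].round(1),st[i].tolist()) for i in range(1,n) if st[i,4]>=amin]
def pots(s,z=16):
    return [(onz(s,*c,z).round(1),c,st) for c,st in blobs(s,(15,90,90),(28,255,255)) if 300<onz(s,*c,z)[0]<640 and -430<onz(s,*c,z)[1]<250]
def goto(pos=None,yaw=None,base=None):
    """tool-frame shift (cm) and turn (deg) from the measured pose to pos, tool down, yaw"""
    st=sensors.sense(); R=Ro.from_euler('xyz',st["tcp_rot"],degrees=True)
    d=R.inv().apply(np.asarray(pos)-st["tool_pos"])/10
    T=Ro.from_euler('xyz',[180,0,yaw],degrees=True)
    return d.round(2),(R.inv()*T).as_rotvec(degrees=True).round(2)
E
python3 - <<'E'
from h import *
for n in("scene","top"):
    s=optics.snapshot(n); print(n)
    for p in pots(s): print(p)
    p=s["pixels"][:,:,::-1]
    if n=="top": cv2.imwrite("pics/c_top.png",cv2.resize(p[190:275,235:415],None,fx=4.4,fy=4.4,interpolation=cv2.INTER_CUBIC))
    else: cv2.imwrite("pics/c_sc.png",cv2.resize(p[215:375,215:435],None,fx=3.6,fy=3.6,interpolation=cv2.INTER_CUBIC))
E
```

```text
scene
(array([433. , 120.6,  16. ]), array([229.6, 258.3]), [223, 253, 14, 11, 117])
(array([ 436., -337.,   16.]), array([392.9, 354.7]), [385, 347, 17, 16, 213])
top
(array([434.8, 126.7,  16. ]), array([251.7, 255.1]), [248, 251, 8, 9, 57])
(array([ 437.8, -331.7,   16. ]), array([382. , 256.5]), [378, 252, 9, 10, 63])
```

View pics/c_top.png

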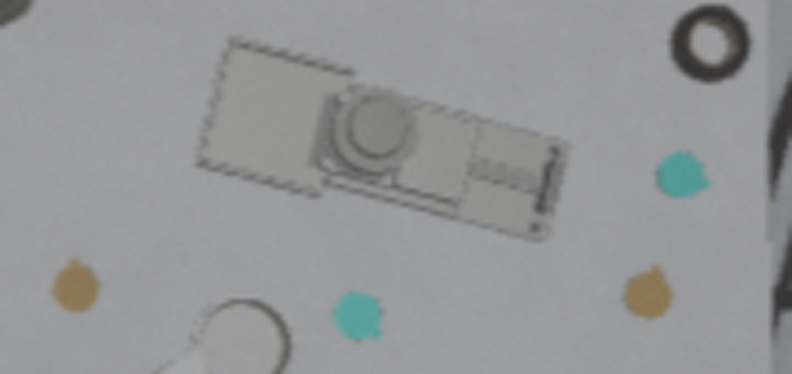

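View pics/c_sc.png

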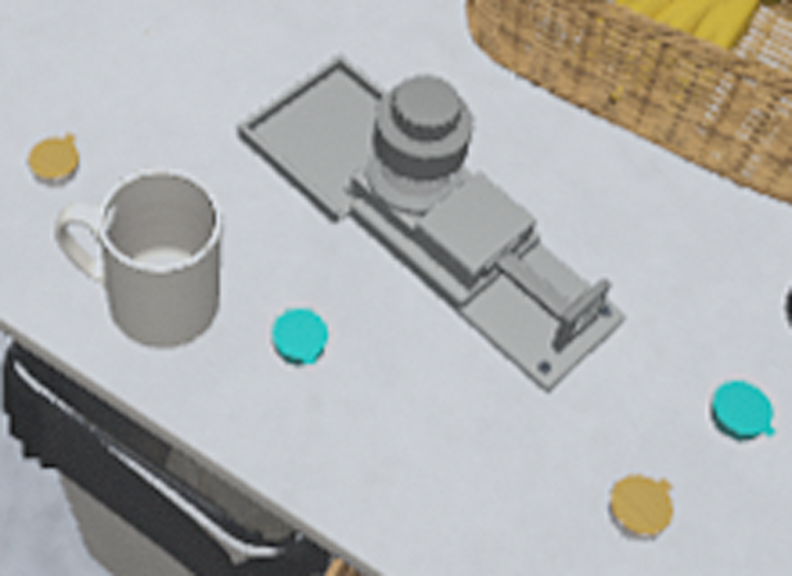

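The crops show gold pots at top-crop (76,288) and (648,294). The turquoise ones at (358,316) and (682,174) don't match the description. That leaves two gold pots, with none hidden: the mug blocks little in the top view. The knob's centre is at top-crop (380,126) and scene-crop (428,107).

```bash
python3 - <<'E'
from h import *
T=optics.snapshot("top");S=optics.snapshot("scene")
t=lambda u,v:((u+.5)/4.4-.5+235,(v+.5)/4.4-.5+190)
c=lambda u,v:((u+.5)/3.6-.5+215,(v+.5)/3.6-.5+215)
print("knob",onz(T,*t(380,126),121),onz(S,*c(428,107),121))
def tri(a,b):
    o1,d1=ray(T,*a);o2,d2=ray(S,*b)
    k=np.linalg.lstsq(np.c_[d1,-d2],o2-o1,rcond=None)[0];p,q=o1+k[0]*d1,o2+k[1]*d2
    return ((p+q)/2).round(1),np.linalg.norm(p-q).round(1)
print(tri(t(380,126),c(428,107)))
for n,a,b in(("p1",(251.7,255.1),(229.6,258.3)),("p2",(382,256.5),(392.9,354.7))): print(n,tri(a,b))
for n,a,z in(("trayfar1",t(232,38),18),("trayfar2",t(198,163),18),("foot1",t(568,145),8),("foot2",t(545,240),8)):print(n,onz(T,*a,z))
for n,a,z in(("trayfar1",c(340,60),18),("trayfar2",c(240,130),18),("foot1",c(625,318),8),("foot2",c(548,390),8)):print(n,onz(S,*a,z))
# table edges: 430 corner
g=cv2.cvtColor(T["pixels"],cv2.COLOR_RGB2HSV)
print(proj(T,[340,-430,0]),proj(S,[340,-430,0]),proj(T,[340,-300,0]))
col=T["pixels"][:,390].astype(int).sum(1);print("edge rows",275+np.argmax(np.abs(np.diff(col[275:300]))),[proj(T,[340,y,0]) for y in(-340,)])
row=T["pixels"][200].astype(int).sum(1);print("edge cols",395+np.argmax(np.abs(np.diff(row[395:425]))),[proj(T,[x,-430,0]) for x in(630,)])
E
```

```text
knob [ 558.14943247 -105.25929216  121.        ] [ 551.00561459 -111.94337645  121.        ]
(array([ 560. , -107.4,  108.5]), np.float64(2.0))
p1 (array([436.1, 125.9,   8.2]), np.float64(3.1))
p2 (array([ 438.8, -335.3,    8.9]), np.float64(4.1))
trayfar1 [638.36738133   4.45209341  18.        ]
trayfar2 [536.43292513  30.35235814  18.        ]
foot1 [ 557.31307849 -269.44779669    8.        ]
foot2 [ 480.11766349 -250.41682169    8.        ]
trayfar1 [631.73501933  -2.48930236  18.        ]
trayfar2 [530.68394424  22.43549747  18.        ]
foot1 [ 554.58058103 -275.78787929    8.        ]
foot2 [ 476.59785018 -256.53872083    8.        ]
[409.05675801 284.94485822] [415.4766663  423.02856245] [372.29199342 284.32668257]
edge rows 297 [array([383.60999519, 284.51698742])]
edge cols 404 [array([407.6239823 , 203.49120326])]
```

```bash
cat >> h.py <<'E'
import json,os
def plan(wps,start=None,mm=45,deg=8,save=True):
    """wps: (x,y,z,yaw); prints one target per 5-row call, rounded, from the commanded pose (kept in cmd.json)"""
    p=np.array(start if start else json.load(open("cmd.json")),float)
    for w in wps:
        w=np.array(w,float)
        while True:
            d=w-p; n=max(np.linalg.norm(d[:3])/mm,abs(d[3])/deg)
            rows=max(1,int(np.ceil(n-1e-6))); f=min(1,5/n) if n>0 else 0
            R=Ro.from_euler('xyz',[180,0,p[3]],degrees=True)
            s=(R.inv().apply(d[:3]*f)/10).round(2); a=round(-d[3]*f,1)
            p=p+np.r_[R.apply(s*10),-a]
            print(s.tolist(),"az",a,"rows",min(rows,5),"->",p.round(1).tolist())
            if rows<=5: break
    if save: json.dump(p.tolist(),open("cmd.json","w"))
E
python3 - <<'E'
from h import *
plan([(300,280,230,90),(400,100,230,30),(555,-108.5,170,-65)],start=(156.43,579.25,231.3,164.89))
E
```

```text
[-11.57, -13.43, 0.07] az 40.0 rows 5 -> [233.1, 419.4, 230.6, 124.9]
[-15.26, -2.49, 0.06] az 34.9 rows 5 -> [300.0, 280.0, 230.0, 90.0]
[-12.0, 6.67, 0.0] az 40.0 rows 5 -> [366.7, 160.0, 230.0, 50.0]
[-2.45, 6.41, 0.0] az 20.0 rows 3 -> [400.0, 100.0, 230.0, 30.0]
[1.26, 10.87, 2.53] az 40.0 rows 5 -> [465.3, 12.2, 204.7, -10.0]
[7.95, 7.51, 2.52] az 40.0 rows 5 -> [530.5, -75.6, 179.5, -50.0]
[4.1, 0.24, 0.95] az 15.0 rows 2 -> [555.0, -108.5, 170.0, -65.0]
```

>>> play_rows(motion=[[[-11.57,-13.43,0.07,0,0,40],[-11.57,-13.43,0.07,0,0,40],[-11.57,-13.43,0.07,0,0,40],[-11.57,-13.43,0.07,0,0,40],[-11.57,-13.43,0.07,0,0,40]]], jaw=1)

```text
time: 0.8
tool_pos: [234.6, 416.8, 230.7]
tcp_rot: [180.0, 0.1, 124.4]
ft_force: [0.3, 1.4, 1.0]
finger_gap: 85.3
grip_force: 0.0
```

>>> play_rows(motion=[[[-15.26,-2.49,0.06,0,0,34.9],[-15.26,-2.49,0.06,0,0,34.9],[-15.26,-2.49,0.06,0,0,34.9],[-15.26,-2.49,0.06,0,0,34.9],[-15.26,-2.49,0.06,0,0,34.9]]])

```text
time: 1.3
tool_pos: [300.8, 278.8, 230.2]
tcp_rot: [180.0, -0.0, 89.6]
ft_force: [-0.1, 0.6, 0.6]
finger_gap: 85.7
grip_force: 0.0
```

>>> play_rows(motion=[[[-12.0,6.67,0,0,0,40],[-12.0,6.67,0,0,0,40],[-12.0,6.67,0,0,0,40],[-12.0,6.67,0,0,0,40],[-12.0,6.67,0,0,0,40]]])

```text
time: 1.8
tool_pos: [367.0, 159.9, 230.0]
tcp_rot: [-180.0, -0.0, 49.8]
ft_force: [0.3, -0.4, -0.6]
finger_gap: 85.3
grip_force: 0.0
```

>>> play_rows(motion=[[[-2.45,6.41,0,0,0,20],[-2.45,6.41,0,0,0,20],[-2.45,6.41,0,0,0,20]]])

```text
time: 2.1
tool_pos: [400.8, 99.4, 230.0]
tcp_rot: [180.0, 0.0, 29.9]
ft_force: [0.3, -0.4, 0.3]
finger_gap: 85.5
grip_force: 0.0
```

>>> play_rows(motion=[[[1.26,10.87,2.53,0,0,40],[1.26,10.87,2.53,0,0,40],[1.26,10.87,2.53,0,0,40],[1.26,10.87,2.53,0,0,40],[1.26,10.87,2.53,0,0,40]]])

```text
time: 2.6
tool_pos: [465.5, 12.9, 204.1]
tcp_rot: [-180.0, 0.1, -10.1]
ft_force: [0.5, -0.3, -0.6]
finger_gap: 85.4
grip_force: 0.0
```

>>> play_rows(motion=[[[7.95,7.51,2.52,0,0,40],[7.95,7.51,2.52,0,0,40],[7.95,7.51,2.52,0,0,40],[7.95,7.51,2.52,0,0,40],[7.95,7.51,2.52,0,0,40]]])

```text
time: 3.1
tool_pos: [530.9, -74.8, 178.6]
tcp_rot: [180.0, 0.1, -50.0]
ft_force: [-0.5, 0.3, 0.7]
finger_gap: 85.8
grip_force: 0.0
```

>>> play_rows(motion=[[[4.1,0.24,0.95,0,0,15],[4.1,0.24,0.95,0,0,15],[4.1,0.24,0.95,0,0,15],[4.1,0.24,0.95,0,0,15]]])

```text
time: 3.5
tool_pos: [555.2, -107.4, 169.8]
tcp_rot: [180.0, 0.0, -64.6]
ft_force: [-0.5, -0.9, -0.6]
finger_gap: 85.3
grip_force: 0.0
```

```bash
python3 - <<'E'
from h import *
S=optics.snapshot("scene")
p=S["pixels"][:,:,::-1][130:330,230:430]
cv2.imwrite("pics/s1.png",cv2.resize(p,None,fx=3,fy=3,interpolation=cv2.INTER_CUBIC))
st=sensors.sense();print(st["tool_pos"],st["tcp_rot"],st["joint_pos"],proj(S,st["tool_pos"]))
E
```

```text
[ 555.17389466 -107.42238132  170.14861937] [-1.79985141e+02  6.99175602e-03 -6.46473442e+01] [-1.61556883e+01  4.22851141e+00  9.51810297e+01  1.52894196e-02
  8.05839655e+01  1.38489156e+02] [335.09811613 228.88347185]
```

View pics/s1.png

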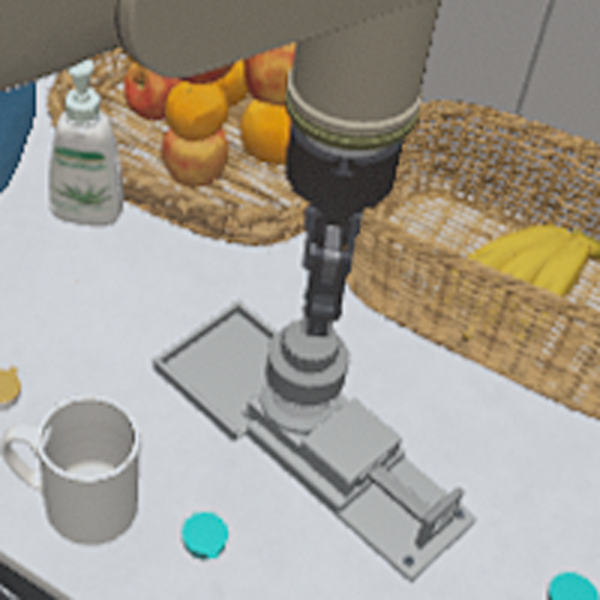

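The fingers, at crop (320,335), hang just above the knob at (310,345). I'll descend and feel the knob with a light grip.

>>> play_rows(motion=[[[0,0,3.5,0,0,0],[0,0,6.5,0,0,0],[0,0,6.5,0,0,0]]])

```text
time: 3.85
tool_pos: [551.7, -106.8, 100.7]
tcp_rot: [179.7, 0.3, -64.8]
ft_force: [-1.0, 0.9, -1.5]
finger_gap: 85.4
grip_force: 0.0
```

>>> play_rows(motion=[[[0,0,0,0,0,0],[0,0,0,0,0,0],[0,0,0,0,0,0],[0,0,0,0,0,0],[0,0,0,0,0,0]]], jaw=0.45, squeeze=20)

```text
time: 4.35
tool_pos: [556.6, -108.8, 107.3]
tcp_rot: [-179.8, -0.1, -65.0]
ft_force: [0.7, 1.5, 5.9]
finger_gap: 44.6
grip_force: 22.6
```

```bash
python3 -c "
from h import *
s=sensors.sense();print(s['tool_pos'],s['ft_force'],s['wrist_torque'],s['finger_gap'],s['grip_force'])"
```

```text
[ 556.57166521 -108.82281059  107.31557507] [0.67518161 1.47213755 5.8511624 ] [ 0.20434374 -0.06437138 -0.02390409] 44.603080361115474 22.638575434684753
```

>>> play_rows(motion=[[[0,-0.15,-0.1,0,0,0],[0,-0.15,-0.1,0,0,0],[0,-0.15,-0.1,0,0,0]]], jaw=0.3, squeeze=70)

```text
time: 4.65
tool_pos: [557.0, -108.6, 107.7]
tcp_rot: [-179.9, -0.1, -65.0]
ft_force: [-3.2, -1.6, 6.6]
finger_gap: 43.1
grip_force: 70.4
```

>>> play_rows(motion=[[[0,0,-0.06,0,0,-8],[0,0,-0.12,0,0,-16],[0,0,-0.18,0,0,-24],[0,0,-0.24,0,0,-32],[0,0,-0.3,0,0,-40]]])

```text
time: 5.15
tool_pos: [556.6, -108.2, 109.8]
tcp_rot: [-180.0, -0.1, -24.7]
ft_force: [0.6, -0.4, -1.3]
finger_gap: 43.2
grip_force: 71.1
```

```bash
python3 -c "
from h import *
s=sensors.sense();print(s['tool_pos'],s['tcp_rot'],s['ft_force'],s['wrist_torque'],s['finger_gap'],s['grip_force'])"
```

```text
[ 556.64238014 -108.16731136  109.75172556] [-1.79995551e+02 -5.89038100e-02 -2.46782416e+01] [ 0.62118087 -0.35185252 -1.30717179] [ 0.05300235  0.02121142 -0.02931121] 43.20127363611425 71.08083844184875
```

>>> play_rows(motion=[[[0,0,-0.06,0,0,-8],[0,0,-0.12,0,0,-16],[0,0,-0.18,0,0,-24],[0,0,-0.24,0,0,-32],[0,0,-0.3,0,0,-40]]])

```text
time: 5.65
tool_pos: [556.6, -108.0, 112.5]
tcp_rot: [180.0, -0.0, 15.3]
ft_force: [0.6, 0.6, -1.1]
finger_gap: 43.4
grip_force: 71.2
```

>>> play_rows(motion=[[[0,0,-0.06,0,0,-8],[0,0,-0.12,0,0,-16],[0,0,-0.18,0,0,-24],[0,0,-0.24,0,0,-32],[0,0,-0.3,0,0,-40]]])

```text
time: 6.15
tool_pos: [556.6, -107.8, 115.5]
tcp_rot: [180.0, -0.0, 55.3]
ft_force: [1.8, 2.0, -1.1]
finger_gap: 42.8
grip_force: 71.3
```

>>> play_rows(motion=[[[0,0,-0.06,0,0,-8],[0,0,-0.12,0,0,-16],[0,0,-0.18,0,0,-24],[0,0,-0.24,0,0,-32],[0,0,-0.3,0,0,-40]]])

```text
time: 6.65
tool_pos: [556.4, -107.8, 118.4]
tcp_rot: [180.0, -0.0, 95.3]
ft_force: [-0.3, 1.3, -1.4]
finger_gap: 42.9
grip_force: 71.3
```

>>> play_rows(motion=[[[0,0,-0.06,0,0,-8],[0,0,-0.12,0,0,-16],[0,0,-0.18,0,0,-24],[0,0,-0.24,0,0,-32],[0,0,-0.3,0,0,-40]]])

```text
time: 7.15
tool_pos: [556.4, -107.9, 121.4]
tcp_rot: [180.0, 0.0, 135.3]
ft_force: [-0.6, -0.1, -1.0]
finger_gap: 43.0
grip_force: 71.3
```

>>> play_rows(motion=[[[0,0,-0.06,0,0,-8],[0,0,-0.12,0,0,-16],[0,0,-0.18,0,0,-24],[0,0,-0.24,0,0,-32],[0,0,-0.3,0,0,-40]]])

```text
time: 7.65
tool_pos: [556.2, -108.0, 124.3]
tcp_rot: [-180.0, -0.0, 175.3]
ft_force: [-0.4, 0.8, -0.6]
finger_gap: 43.3
grip_force: 71.4
```

```bash
python3 -c "
from h import *
s=sensors.sense();print(s['tool_pos'],s['tcp_rot'],s['joint_pos'],s['ft_force'],s['wrist_torque'],s['finger_gap'],s['grip_force'])
S=optics.snapshot('scene')
p=S['pixels'][:,:,::-1][180:300,270:390]
cv2.imwrite('pics/s2.png',cv2.resize(p,None,fx=4,fy=4,interpolation=cv2.INTER_CUBIC))"
```

```text
[ 556.19411833 -107.95290034  124.31812243] [-1.79999215e+02 -7.63522417e-03  1.75324407e+02] [-1.61673731e+01  6.68413497e+00  9.75270895e+01 -2.36249611e-03
  7.57961013e+01 -1.01491200e+02] [-0.43217644  0.78552511 -0.63646103] [ 0.18998279  0.09018828 -0.06130093] 43.28169157536556 71.36043906211853
```

View pics/s2.png

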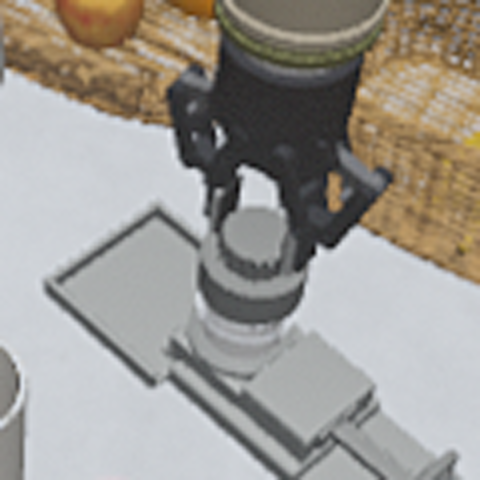

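The cap, at crop (250,265), has risen on the neck and is held in the fingers. Next I lift.

>>> play_rows(motion=[[[0,0,-0.3,0,0,-8],[0,0,-0.6,0,0,-12],[0,0,-1,0,0,-12],[0,0,-1.5,0,0,-12]]])

```text
time: 8.1
tool_pos: [556.3, -108.0, 139.4]
tcp_rot: [-180.0, -0.0, -173.2]
ft_force: [0.5, -0.0, -0.8]
finger_gap: 42.9
grip_force: 71.5
```

```bash
python3 - <<'E'
from h import *
plan([(556.4,-107.9,185,187),(400,-220,150,187),(400,-220,45,187)],start=(556.4,-107.9,139,187))
E
```

```text
[-0.0, 0.0, -4.6] az -0.0 rows 2 -> [556.4, -107.9, 185.0, 187.0]
[16.89, -9.22, 3.5] az -0.0 rows 5 -> [400.0, -220.0, 150.0, 187.0]
[-0.0, -0.0, 10.5] az -0.0 rows 3 -> [400.0, -220.0, 45.0, 187.0]
```

>>> play_rows(motion=[[[0,0,-2.3,0,0,0],[0,0,-4.6,0,0,0]]])

```text
time: 8.3
tool_pos: [555.8, -107.9, 185.4]
tcp_rot: [180.0, -0.1, -173.2]
ft_force: [0.2, -0.1, -1.6]
finger_gap: 43.3
grip_force: 71.5
```

>>> play_rows(motion=[[[3.38,-1.84,0.7,0,0,0],[6.76,-3.69,1.4,0,0,0],[10.13,-5.53,2.1,0,0,0],[13.51,-7.38,2.8,0,0,0],[16.89,-9.22,3.5,0,0,0]]])

```text
time: 8.8
tool_pos: [398.8, -220.8, 150.4]
tcp_rot: [-179.9, 0.0, -173.2]
ft_force: [-0.1, -1.0, -1.2]
finger_gap: 43.5
grip_force: 71.5
```

>>> play_rows(motion=[[[0,0,3,0,0,0],[0,0,6,0,0,0],[0,0,9,0,0,0],[0,0,10.5,0,0,0],[0,0,10.5,0,0,0]]])

```text
time: 9.3
tool_pos: [398.1, -218.9, 42.8]
tcp_rot: [179.8, -0.2, -173.2]
ft_force: [-0.3, 0.7, -1.1]
finger_gap: 43.0
grip_force: 71.5
```

>>> play_rows(motion=[[[0,0,0.3,0,0,0],[0,0,0.6,0,0,0],[0,0,0.8,0,0,0],[0,0,0.8,0,0,0]]])

```text
time: 9.7
tool_pos: [400.2, -220.2, 37.5]
tcp_rot: [-180.0, 0.0, -173.0]
ft_force: [-0.1, 0.7, -1.2]
finger_gap: 43.1
grip_force: 71.5
```

>>> play_rows(motion=[[[0,0,0.15,0,0,0],[0,0,0.3,0,0,0],[0,0,0.3,0,0,0]]])

```text
time: 10.0
tool_pos: [400.5, -220.3, 35.4]
tcp_rot: [-180.0, 0.0, -173.0]
ft_force: [-4.5, 3.4, 13.0]
finger_gap: 43.0
grip_force: 73.1
```

>>> play_rows(motion=[[[0,0,-0.1,0,0,0],[0,0,-0.1,0,0,0],[0,0,-0.1,0,0,0],[0,0,-0.1,0,0,0]]], jaw=1)

```text
time: 10.4
tool_pos: [399.8, -220.0, 34.9]
tcp_rot: [180.0, -0.0, -173.0]
ft_force: [0.4, 0.5, 0.7]
finger_gap: 85.8
grip_force: 0.0
```

>>> play_rows(motion=[[[0,0,-2,0,0,0],[0,0,-6,0,0,0],[0,0,-10.5,0,0,0]]])

```text
time: 10.7
tool_pos: [398.5, -219.0, 139.5]
tcp_rot: [179.8, -0.2, -173.0]
ft_force: [1.2, -0.3, -0.3]
finger_gap: 85.2
grip_force: 0.0
```

```bash
python3 - <<'E'
from h import *
S=optics.snapshot("scene");T=optics.snapshot("top")
for s in(S,T):
    for q in pots(s): print(q)
p=S['pixels'][:,:,::-1][200:400,200:460]
cv2.imwrite('pics/s3.png',cv2.resize(p,None,fx=3,fy=3,interpolation=cv2.INTER_CUBIC))
print([proj(S,[556.4,-107.9,100]),proj(S,[400,-220,49])])
E
```

```text
(array([432.8, 120.4,  16. ]), array([229.6, 258.4]), [223, 253, 14, 12, 119])
(array([ 436., -337.,   16.]), array([392.9, 354.7]), [385, 347, 17, 16, 213])
(array([434.8, 126.3,  16. ]), array([251.8, 255.1]), [248, 251, 9, 9, 56])
[array([332.17672215, 247.61145735]), array([339.45159192, 331.51995348])]
```

View pics/s3.png

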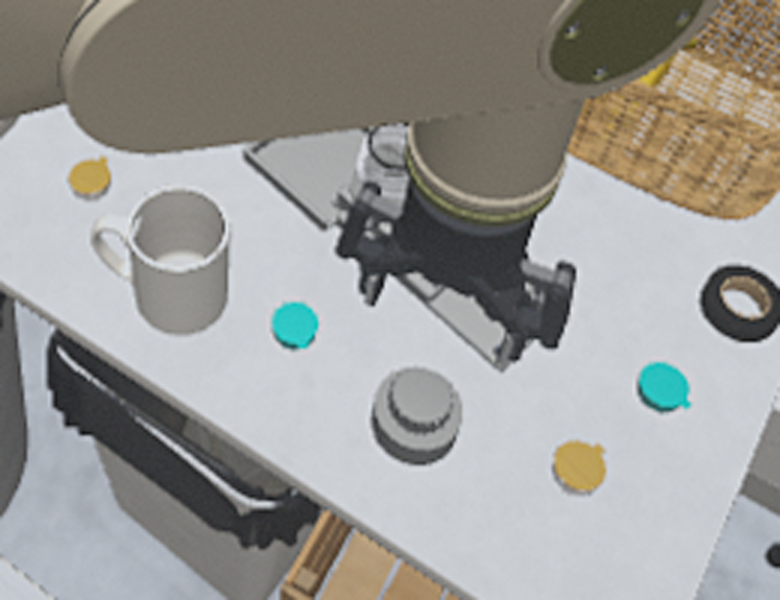

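The cap stands upright at crop (418,412), with the gold pots at (90,178) and (580,465). Next I take pot 2, squaring it up with two closings at yaws that avoid its tab.

```bash
python3 - <<'E'
from h import *
T=optics.snapshot("top");S=optics.snapshot("scene")
print(onz(S,340.0,332.4,49))
t=lambda u,v:((u+.5)/4.4-.5+235,(v+.5)/4.4-.5+190)
print("mug",onz(T,*t(245,340),102),"handle",onz(T,*t(160,372),60))
plan([(437,-334,60,119),(437,-334,12,119)],start=(400,-220,140,187))
E
```

```text
[ 398.87092585 -221.96769431   49.        ]
mug [395.56255916  -5.80915646 102.        ] handle [370.08877772  57.9462883   60.        ]
[-1.34, -6.92, 4.71] az 40.0 rows 5 -> [421.7, -287.1, 92.9, 147.0]
[-3.84, -3.11, 3.29] az 28.0 rows 4 -> [437.0, -334.0, 60.0, 119.0]
[0.0, 0.0, 4.8] az -0.0 rows 2 -> [437.0, -334.0, 12.0, 119.0]
```

>>> play_rows(motion=[[[-1.34,-6.92,2,0,0,40],[-1.34,-6.92,2,0,0,40],[-1.34,-6.92,2,0,0,40],[-1.34,-6.92,4.71,0,0,40],[-1.34,-6.92,4.71,0,0,40]]])

```text
time: 11.4
tool_pos: [418.5, -284.8, 87.2]
tcp_rot: [179.9, -0.5, 146.6]
ft_force: [-2.0, 0.1, 0.0]
finger_gap: 85.3
grip_force: 0.0
```

>>> play_rows(motion=[[[-3.84,-3.11,3.29,0,0,28],[-3.84,-3.11,3.29,0,0,28],[-3.84,-3.11,3.29,0,0,28],[-3.84,-3.11,3.29,0,0,28],[-3.84,-3.11,3.29,0,0,28]]])

```text
time: 11.9
tool_pos: [435.5, -333.0, 57.6]
tcp_rot: [-179.9, -0.2, 118.9]
ft_force: [0.4, -0.1, -0.0]
finger_gap: 85.4
grip_force: 0.0
```

>>> play_rows(motion=[[[0,0,2,0,0,0],[0,0,4,0,0,0],[0,0,5,0,0,0],[0,0,5.4,0,0,0],[0,0,5.4,0,0,0]]])

```text
time: 12.4
tool_pos: [436.4, -333.6, 5.3]
tcp_rot: [-180.0, -0.1, 119.0]
ft_force: [-0.6, -1.4, -0.2]
finger_gap: 85.7
grip_force: 0.0
```

>>> play_rows(motion=[[[0,0,0,0,0,0],[0,0,0,0,0,0],[0,0,0,0,0,0],[0,0,0,0,0,0],[0,0,0,0,0,0]]], jaw=0.3, squeeze=20)

```text
time: 12.9
tool_pos: [437.3, -334.5, 6.9]
tcp_rot: [180.0, 0.1, 119.0]
ft_force: [-2.1, 1.0, 6.2]
finger_gap: 37.0
grip_force: 19.7
```

>>> play_rows(motion=[[[0,0,0,0,0,0],[0,0,0,0,0,0],[0,0,0,0,0,8],[0,0,0,0,0,16],[0,0,0,0,0,24]]], jaw=0.8)

```text
time: 13.4
tool_pos: [436.7, -333.9, 5.7]
tcp_rot: [-180.0, -0.0, 94.7]
ft_force: [0.4, 0.2, 0.1]
finger_gap: 68.5
grip_force: 0.0
```

>>> play_rows(motion=[[[0,0,0,0,0,8],[0,0,0,0,0,16],[0,0,0,0,0,24],[0,0,0,0,0,32],[0,0,0,0,0,40]]])

```text
time: 13.9
tool_pos: [436.7, -333.9, 5.7]
tcp_rot: [-180.0, -0.0, 54.7]
ft_force: [0.4, 0.3, 0.8]
finger_gap: 68.4
grip_force: 0.0
```

>>> play_rows(motion=[[[0,0,0,0,0,8],[0,0,0,0,0,16],[0,0,0,0,0,24],[0,0,0,0,0,26],[0,0,0,0,0,26]]])

```text
time: 14.4
tool_pos: [436.7, -333.9, 5.7]
tcp_rot: [-180.0, 0.0, 29.0]
ft_force: [0.6, -0.7, -0.2]
finger_gap: 68.4
grip_force: 0.0
```

>>> play_rows(motion=[[[0,0,0,0,0,0],[0,0,0,0,0,0],[0,0,0,0,0,0],[0,0,0,0,0,0],[0,0,0,0,0,0]]], jaw=0.3, squeeze=30)

```text
time: 14.9
tool_pos: [437.0, -334.2, 6.2]
tcp_rot: [180.0, -0.0, 29.0]
ft_force: [-1.0, 0.3, 2.2]
finger_gap: 36.4
grip_force: 30.1
```

```bash
python3 - <<'E'
from h import *
plan([(437,-334,150,29),(556.6,-108.1,150,29),(556.6,-108.1,110,29)],start=(437,-334,6,29))
E
```

```text
[0.0, 0.0, -14.4] az -0.0 rows 4 -> [437.0, -334.0, 150.0, 29.0]
[18.85, -12.29, -0.0] az -0.0 rows 5 -> [542.3, -135.1, 150.0, 29.0]
[2.56, -1.67, -0.0] az -0.0 rows 1 -> [556.6, -108.1, 150.0, 29.0]
[0.0, 0.0, 4.0] az -0.0 rows 1 -> [556.6, -108.1, 110.0, 29.0]
```

>>> play_rows(motion=[[[0,0,-2,0,0,0],[0,0,-6,0,0,0],[0,0,-10,0,0,0],[0,0,-14.4,0,0,0]]])

```text
time: 15.3
tool_pos: [436.1, -333.4, 150.4]
tcp_rot: [-179.9, 0.0, 29.0]
ft_force: [1.1, -1.3, -0.1]
finger_gap: 36.4
grip_force: 30.1
```

>>> play_rows(motion=[[[3.77,-2.46,0,0,0,0],[7.54,-4.92,0,0,0,0],[11.3,-7.37,0,0,0,0],[15.1,-9.83,0,0,0,0],[18.85,-12.29,0,0,0,0]]])

```text
time: 15.8
tool_pos: [542.7, -133.5, 149.9]
tcp_rot: [180.0, -0.0, 29.0]
ft_force: [0.9, 0.1, -0.1]
finger_gap: 36.4
grip_force: 30.1
```

>>> play_rows(motion=[[[2.56,-1.67,0,0,0,0],[2.56,-1.67,0,0,0,0],[2.56,-1.67,2,0,0,0],[2.56,-1.67,3.5,0,0,0],[2.56,-1.67,3.5,0,0,0]]])

```text
time: 16.3
tool_pos: [553.9, -108.1, 111.6]
tcp_rot: [-179.8, 0.2, 29.0]
ft_force: [-0.2, 0.2, -1.2]
finger_gap: 36.0
grip_force: 30.1
```

```bash
python3 - <<'E'
from h import *
s=sensors.sense();print(s['tool_pos'],s['ft_force'],s['finger_gap'],s['grip_force'])
S=optics.snapshot('scene')
p=S['pixels'][:,:,::-1][180:300,270:390]
cv2.imwrite('pics/s4.png',cv2.resize(p,None,fx=4.5,fy=4.5,interpolation=cv2.INTER_CUBIC))
E
```

```text
[ 553.93887913 -108.14231091  111.59119101] [-0.24675461  0.19365345 -1.17498009] 36.00496182312156 30.141788721084595
```

View pics/s4.png

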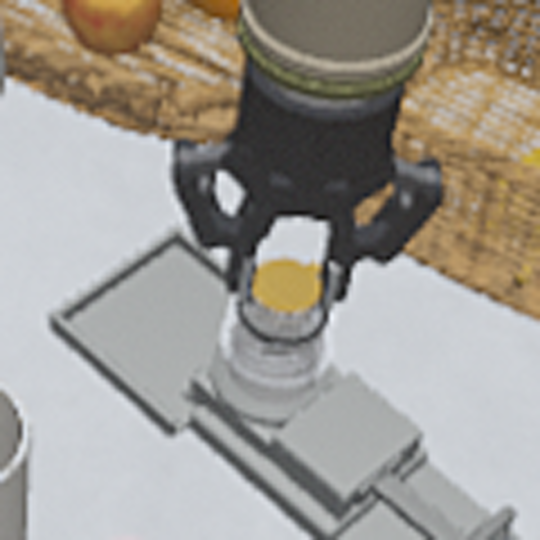

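The pot hangs level over the mouth, with the foil at crop (287,285). Lower, settle, release.

>>> play_rows(motion=[[[0,0,0.3,0,0,0],[0,0,0.6,0,0,0],[0,0,1.0,0,0,0],[0,0,1.0,0,0,0],[0,0,1.0,0,0,0]]])

```text
time: 16.85
tool_pos: [556.5, -108.2, 105.0]
tcp_rot: [-180.0, 0.0, 29.0]
ft_force: [-0.1, 0.6, -0.5]
finger_gap: 36.4
grip_force: 30.1
```

```bash
python3 - <<'E'
from h import *
s=sensors.sense();print(s['tool_pos'],s['ft_force'],s['wrist_torque'],s['finger_gap'],s['grip_force'])
E
```

```text
[ 556.46016841 -108.21754598  105.02293018] [-0.06482476  0.59325165 -0.46530907] [ 0.01434976 -0.02700566  0.02875118] 36.439831399068574 30.14215886592865
```

>>> play_rows(motion=[[[0,0,0,0,0,0],[0,0,0,0,0,0],[0,0,0,0,0,0],[0,0,0,0,0,0]]], jaw=1)

```text
time: 17.25
tool_pos: [556.6, -108.2, 105.1]
tcp_rot: [180.0, -0.0, 29.0]
ft_force: [0.7, 0.8, 1.3]
finger_gap: 85.5
grip_force: 0.0
```

>>> play_rows(motion=[[[0,0,-1,0,0,0],[0,0,-4,0,0,0],[0,0,-8,0,0,0]]])

```text
time: 17.55
tool_pos: [554.9, -107.7, 184.2]
tcp_rot: [-179.8, 0.2, 29.0]
ft_force: [0.1, -0.6, -0.9]
finger_gap: 85.3
grip_force: 0.0
```

```bash
python3 - <<'E'
from h import *
S=optics.snapshot("scene");T=optics.snapshot("top")
for s in(S,T):
    for q in pots(s): print(q)
p=S['pixels'][:,:,::-1][220:300,290:390]
cv2.imwrite('pics/s5.png',cv2.resize(p,None,fx=6,fy=6,interpolation=cv2.INTER_CUBIC))
plan([(556.6,-108.1,185,40),(434,124,150,58)],start=(556.6,-108.1,185,29))
E
```

```text
(array([432.9, 120.1,  16. ]), array([229.7, 258.4]), [223, 253, 14, 11, 116])
(array([435.1, 126.7,  16. ]), array([251.7, 255. ]), [248, 250, 8, 10, 56])
[0.0, 0.0, 0.0] az -11.0 rows 2 -> [556.6, -108.1, 185.0, 40.0]
[4.7, -21.8, 2.97] az -15.3 rows 5 -> [452.5, 89.1, 155.3, 55.3]
[1.82, -3.51, 0.53] az -2.7 rows 1 -> [434.0, 124.1, 150.0, 58.0]
```

View pics/s5.png

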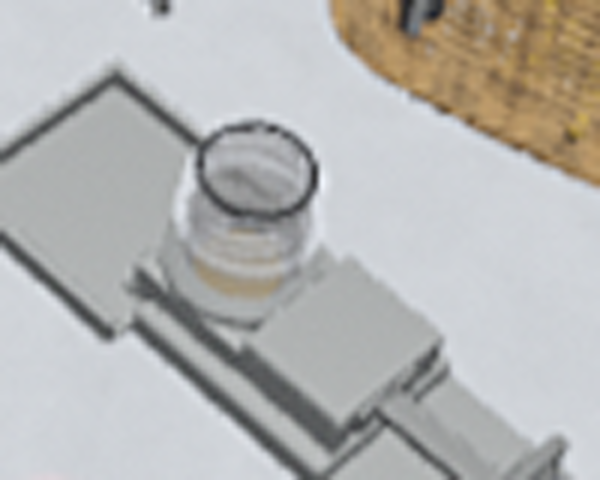

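The first pot lies flat at the bottom of the column, with gold at crop (240,280). The other pot hasn't moved, so I fetch it.

>>> play_rows(motion=[[[0,0,0,0,0,-8],[0,0,0,0,0,-11]]])

```text
time: 17.85
tool_pos: [556.9, -108.3, 186.2]
tcp_rot: [179.9, -0.1, 40.3]
ft_force: [-1.2, 0.1, 0.1]
finger_gap: 85.4
grip_force: 0.0
```

>>> play_rows(motion=[[[0.94,-4.36,0.6,0,0,-3],[1.88,-8.72,1.2,0,0,-6],[2.82,-13.1,1.8,0,0,-9],[3.76,-17.4,2.4,0,0,-12],[4.7,-21.8,2.97,0,0,-15.3]]])

```text
time: 18.35
tool_pos: [451.7, 90.3, 155.7]
tcp_rot: [179.9, -0.0, 55.4]
ft_force: [1.2, 0.1, 0.1]
finger_gap: 85.3
grip_force: 0.0
```

>>> play_rows(motion=[[[1.82,-3.51,0.53,0,0,-2.7],[1.82,-3.51,0.53,0,0,-2.7],[1.82,-3.51,4.5,0,0,-2.7],[1.82,-3.51,8.5,0,0,-2.7],[1.82,-3.51,9.53,0,0,-2.7]]])

```text
time: 18.85
tool_pos: [431.1, 123.2, 56.4]
tcp_rot: [-179.7, 0.2, 58.0]
ft_force: [-1.1, -0.9, -0.4]
finger_gap: 85.5
grip_force: 0.0
```

>>> play_rows(motion=[[[0,0,2,0,0,0],[0,0,4,0,0,0],[0,0,5,0,0,0],[0,0,5.4,0,0,0],[0,0,5.4,0,0,0]]])

```text
time: 19.35
tool_pos: [434.3, 123.9, 6.5]
tcp_rot: [180.0, -0.0, 58.0]
ft_force: [0.5, -0.2, -0.3]
finger_gap: 85.5
grip_force: 0.0
```

>>> play_rows(motion=[[[0,0,0,0,0,0],[0,0,0,0,0,0],[0,0,0,0,0,0],[0,0,0,0,0,0],[0,0,0,0,0,0]]], jaw=0.3, squeeze=20)

```text
time: 19.85
tool_pos: [434.5, 124.1, 6.8]
tcp_rot: [180.0, -0.0, 58.0]
ft_force: [-1.8, 0.8, 6.2]
finger_gap: 36.8
grip_force: 19.5
```

>>> play_rows(motion=[[[0,0,0,0,0,0],[0,0,0,0,0,0],[0,0,0,0,0,-8],[0,0,0,0,0,-16],[0,0,0,0,0,-24]]], jaw=0.8)

```text
time: 20.35
tool_pos: [433.8, 124.0, 5.9]
tcp_rot: [-180.0, 0.0, 82.3]
ft_force: [-0.4, -0.4, -0.5]
finger_gap: 68.4
grip_force: 0.0
```

>>> play_rows(motion=[[[0,0,0,0,0,-8],[0,0,0,0,0,-16],[0,0,0,0,0,-24],[0,0,0,0,0,-32],[0,0,0,0,0,-40]]])

```text
time: 20.85
tool_pos: [433.8, 124.0, 5.9]
tcp_rot: [-180.0, -0.0, 122.3]
ft_force: [-0.6, 0.3, -0.2]
finger_gap: 68.1
grip_force: 0.0
```

>>> play_rows(motion=[[[0,0,0,0,0,-8],[0,0,0,0,0,-16],[0,0,0,0,0,-24],[0,0,0,0,0,-26],[0,0,0,0,0,-26]]])

```text
time: 21.35
tool_pos: [433.8, 124.0, 5.9]
tcp_rot: [-180.0, -0.0, 148.0]
ft_force: [0.0, 0.0, 0.0]
finger_gap: 68.1
grip_force: 0.0
```

>>> play_rows(motion=[[[0,0,0,0,0,0],[0,0,0,0,0,0],[0,0,0,0,0,0],[0,0,0,0,0,0],[0,0,0,0,0,0]]], jaw=0.3, squeeze=30)

```text
time: 21.85
tool_pos: [434.0, 124.0, 6.2]
tcp_rot: [180.0, 0.0, 148.0]
ft_force: [-1.0, 0.7, 4.3]
finger_gap: 36.5
grip_force: 30.0
```

```bash
python3 - <<'E'
from h import *
s=sensors.sense();print(s['tool_pos'],s['tcp_rot'])
plan([(434,124,150,148),(556.6,-108.1,150,148)],start=(434,124.1,6,148))
E
```

```text
[434.01330498 124.03277102   6.17901586] [1.79993998e+02 4.20015457e-03 1.47971227e+02]
[-0.01, -0.01, -14.4] az -0.0 rows 4 -> [434.0, 124.0, 150.0, 148.0]
[-19.45, -11.3, -0.0] az -0.0 rows 5 -> [539.1, -74.9, 150.0, 148.0]
[-3.24, -1.88, -0.0] az -0.0 rows 1 -> [556.6, -108.0, 150.0, 148.0]
```

>>> play_rows(motion=[[[0,0,-2,0,0,0],[0,0,-6,0,0,0],[0,0,-10,0,0,0],[0,0,-14.4,0,0,0]]])

```text
time: 22.25
tool_pos: [432.9, 123.8, 150.5]
tcp_rot: [-179.9, -0.1, 148.0]
ft_force: [1.7, 0.1, -0.5]
finger_gap: 36.4
grip_force: 30.1
```

>>> play_rows(motion=[[[-3.89,-2.26,0,0,0,0],[-7.78,-4.52,0,0,0,0],[-11.7,-6.78,0,0,0,0],[-15.6,-9.04,0,0,0,0],[-19.45,-11.3,0,0,0,0]]])

```text
time: 22.75
tool_pos: [539.4, -76.7, 149.7]
tcp_rot: [-180.0, -0.0, 148.0]
ft_force: [1.3, 0.3, -0.9]
finger_gap: 36.6
grip_force: 30.1
```

>>> play_rows(motion=[[[-3.24,-1.88,0,0,0,0],[-3.24,-1.88,0,0,0,0],[-3.24,-1.88,2,0,0,0],[-3.24,-1.88,3.2,0,0,0],[-3.24,-1.88,3.2,0,0,0]]])

```text
time: 23.25
tool_pos: [554.3, -107.0, 115.1]
tcp_rot: [-179.9, -0.3, 148.0]
ft_force: [-0.4, 1.0, -2.0]
finger_gap: 36.6
grip_force: 30.2
```

>>> play_rows(motion=[[[0,0,0.3,0,0,0],[0,0,0.8,0,0,0],[0,0,1.3,0,0,0],[0,0,1.3,0,0,0],[0,0,1.3,0,0,0]]])

```text
time: 23.75
tool_pos: [556.4, -108.0, 105.0]
tcp_rot: [-180.0, -0.0, 148.0]
ft_force: [0.2, 0.1, 0.5]
finger_gap: 36.6
grip_force: 30.2
```

>>> play_rows(motion=[[[0,0,0,0,0,0],[0,0,0,0,0,0],[0,0,0,0,0,0],[0,0,0,0,0,0]]], jaw=1)

```text
time: 24.15
tool_pos: [556.6, -108.1, 105.2]
tcp_rot: [180.0, 0.0, 148.0]
ft_force: [0.1, -0.1, 0.1]
finger_gap: 85.5
grip_force: 0.0
```

>>> play_rows(motion=[[[0,0,-1,0,0,0],[0,0,-4,0,0,0],[0,0,-8,0,0,0]]])

```text
time: 24.45
tool_pos: [554.8, -107.6, 184.2]
tcp_rot: [-179.9, -0.2, 148.0]
ft_force: [1.3, -0.2, 1.0]
finger_gap: 85.8
grip_force: 0.0
```

```bash
python3 - <<'E'
from h import *
S=optics.snapshot("scene");T=optics.snapshot("top")
for s in(S,T):
    for q in pots(s): print(q)
p=S['pixels'][:,:,::-1][220:360,290:430]
cv2.imwrite('pics/s6.png',cv2.resize(p,None,fx=4.2,fy=4.2,interpolation=cv2.INTER_CUBIC))
plan([(400,-220,140,205),(400,-220,60,205)],start=(556.6,-108.0,185,148))
E
```

```text
(array([ 556. , -107.3,   16. ]), array([318.5, 221.9]), [316, 218, 7, 8, 32])
[5.15, -12.49, 3.16] az -40.0 rows 5 -> [446.7, -186.6, 153.4, 188.0]
[5.09, -2.65, 1.34] az -17.0 rows 3 -> [400.0, -220.0, 140.0, 205.0]
[0.0, -0.0, 8.0] az -0.0 rows 2 -> [400.0, -220.0, 60.0, 205.0]
```

View pics/s6.png

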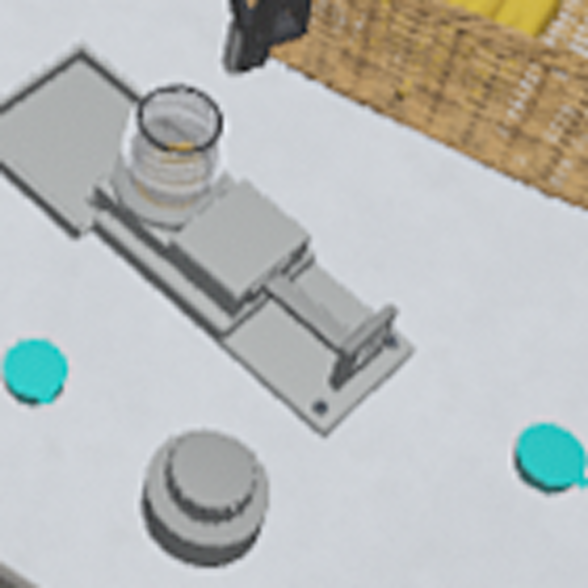

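Both pots seem to be in the column, with gold at crop (180,150) and (165,190). I check their heights against the projections.

```bash
python3 - <<'E'
from h import *
S=optics.snapshot("scene")
for z in(34,50): 
    c=proj(S,[556.5,-108,z]);print(z,c,(c-[290,220])*4.2, [((proj(S,[556.5+19*np.cos(a),-108+19*np.sin(a),z])-[290,220])*4.2).round() for a in np.arange(0,6.3,1.57)])
m=cv2.cvtColor(S["pixels"],cv2.COLOR_RGB2HSV)[235:275,315:350]
for i in range(40): print(235+i,''.join('#' if (12<=h<=32 and s>60) else '+' if (12<=h<=32 and s>35) else '.' for h,s,v in m[i]))
E
```

```text
34 [329.37979625 263.67558008] [165.39514425 183.43743635] [array([181., 163.]), array([138., 169.]), array([150., 205.]), array([193., 198.]), array([181., 163.])]
50 [330.0459495  259.92325854] [168.1929879  167.67768589] [array([184., 147.]), array([141., 153.]), array([152., 189.]), array([196., 183.]), array([184., 147.])]
235 ...................................
236 ...................................
237 ...................................
238 ...................................
239 ...................................
240 ...................................
241 ...................................
242 ...................................
243 ...................................
244 ...................................
245 ...................................
246 ...................................
247 ...................................
248 ...................................
249 ...................................
250 ...................................
251 ...................................
252 ...................................
253 ...................+...............
254 ..............+######+.............
255 ............+..######+.............
256 ...................................
257 ..............++...+++.............
258 ..............+####+++.............
259 ...................................
260 ...................................
261 ...................................
262 ...................................
263 ...................................
264 ........+..........................
265 ........++.........................
266 .........+.........................
267 ..........+........................
268 ............++.....+...............
269 ...................................
270 ...................................
271 ...................................
272 ...................................
273 ...................................
274 ...................................
```

The visible gold (rows 254–258) matches a level foil at z = 50 mm, so both pots are stacked flat. Now the cap.

```bash
python3 - <<'E'
from h import *
plan([(400,-220.1,140,190)],start=(556.6,-108.0,185,148))
E
```

```text
[6.99, -16.96, 4.29] az -40.0 rows 5 -> [407.4, -214.8, 142.1, 188.0]
[0.81, -0.42, 0.21] az -2.0 rows 1 -> [400.0, -220.1, 140.0, 190.0]
```

>>> play_rows(motion=[[[1.4,-3.39,0.86,0,0,-8],[2.8,-6.78,1.7,0,0,-16],[4.2,-10.18,2.6,0,0,-24],[5.59,-13.57,3.4,0,0,-32],[6.99,-16.96,4.29,0,0,-40]]])

```text
time: 25.1
tool_pos: [405.7, -215.1, 141.3]
tcp_rot: [180.0, -0.0, -171.7]
ft_force: [0.4, -0.3, 0.4]
finger_gap: 85.2
grip_force: 0.0
```

>>> play_rows(motion=[[[0.81,-0.42,0.21,0,0,-2],[0.81,-0.42,0.21,0,0,-2],[0.81,-0.42,4,0,0,-2],[0.81,-0.42,7,0,0,-2],[0.81,-0.42,8,0,0,-2]]])

```text
time: 25.6
tool_pos: [398.4, -218.2, 59.0]
tcp_rot: [179.8, -0.2, -170.1]
ft_force: [-0.9, 1.0, -0.9]
finger_gap: 85.5
grip_force: 0.0
```

>>> play_rows(motion=[[[0,0,1,0,0,0],[0,0,2,0,0,0],[0,0,2.5,0,0,0],[0,0,2.6,0,0,0],[0,0,2.6,0,0,0]]])

```text
time: 26.1
tool_pos: [400.2, -220.3, 36.6]
tcp_rot: [-180.0, 0.0, -170.0]
ft_force: [-0.1, 0.5, -0.0]
finger_gap: 85.6
grip_force: 0.0
```

>>> play_rows(motion=[[[0,0,0,0,0,0],[0,0,0,0,0,0],[0,0,0,0,0,0],[0,0,0,0,0,0],[0,0,0,0,0,0]]], jaw=0.3, squeeze=20)

```text
time: 26.6
tool_pos: [400.1, -220.3, 36.7]
tcp_rot: [-180.0, 0.0, -170.0]
ft_force: [-1.9, 0.5, 5.2]
finger_gap: 44.5
grip_force: 20.0
```

>>> play_rows(motion=[[[0,0,0,0,0,0],[0,0,0,0,0,0],[0,0,-2,0,0,0],[0,0,-6,0,0,0],[0,0,-10,0,0,0]]], squeeze=70)

```text
time: 27.1
tool_pos: [398.7, -219.3, 136.1]
tcp_rot: [179.9, -0.1, -170.0]
ft_force: [1.0, -0.5, 0.3]
finger_gap: 42.9
grip_force: 71.3
```

```bash
python3 - <<'E'
from h import *
s=sensors.sense();print(s['joint_pos'])
plan([(400,-220.1,170,190),(556.5,-108.0,170,190)],start=(400,-220.1,136.1,190))
E
```

```text
[-3.52755969e+01 -1.15777133e+01  1.13955315e+02  6.17754226e-04
  7.77910692e+01 -1.35257695e+02]
[0.0, 0.0, -3.39] az -0.0 rows 1 -> [400.0, -220.1, 170.0, 190.0]
[-17.36, 8.32, 0.0] az -0.0 rows 5 -> [556.5, -108.0, 170.0, 190.0]
```

>>> play_rows(motion=[[[0,0,-1.7,0,0,0],[0,0,-3.39,0,0,0]]])

```text
time: 27.3
tool_pos: [400.2, -220.3, 171.6]
tcp_rot: [-179.9, 0.1, -170.0]
ft_force: [0.1, -0.9, -1.1]
finger_gap: 43.5
grip_force: 71.4
```

>>> play_rows(motion=[[[-3.47,1.66,0,0,0,0],[-6.94,3.33,0,0,0,0],[-10.4,4.99,0,0,0,0],[-13.9,6.66,0,0,0,0],[-17.36,8.32,0,0,0,0]]])

```text
time: 27.8
tool_pos: [557.3, -106.9, 169.6]
tcp_rot: [180.0, -0.0, -170.0]
ft_force: [-0.1, -1.3, -0.4]
finger_gap: 42.9
grip_force: 71.4
```

>>> play_rows(motion=[[[0,0,0,0,0,0],[0,0,1,0,0,0],[0,0,2,0,0,0],[0,0,2.8,0,0,0],[0,0,2.8,0,0,0]]])

```text
time: 28.3
tool_pos: [554.4, -108.4, 139.6]
tcp_rot: [179.9, -0.2, -170.1]
ft_force: [-0.1, 0.3, -0.7]
finger_gap: 42.9
grip_force: 71.4
```

>>> play_rows(motion=[[[0,0,0.3,0,0,0],[0,0,0.6,0,0,0],[0,0,0.9,0,0,0],[0,0,0.9,0,0,0]]])

```text
time: 28.7
tool_pos: [556.2, -107.9, 132.7]
tcp_rot: [180.0, -0.0, -170.0]
ft_force: [0.4, 1.4, -3.4]
finger_gap: 42.9
grip_force: 71.5
```

>>> play_rows(motion=[[[0,0,0.15,0,0,0],[0,0,0.3,0,0,0],[0,0,0.3,0,0,0]]])

```text
time: 29.0
tool_pos: [556.2, -108.1, 129.7]
tcp_rot: [-180.0, -0.0, -170.0]
ft_force: [-0.9, 0.1, -0.9]
finger_gap: 42.8
grip_force: 71.6
```

>>> play_rows(motion=[[[0,0,0.15,0,0,0],[0,0,0.3,0,0,0],[0,0,0.3,0,0,0]]])

```text
time: 29.3
tool_pos: [556.2, -108.1, 126.6]
tcp_rot: [180.0, -0.0, -170.0]
ft_force: [-0.9, 0.0, -1.6]
finger_gap: 42.8
grip_force: 71.6
```

>>> play_rows(motion=[[[0,0,0.15,0,0,0],[0,0,0.3,0,0,0],[0,0,0.3,0,0,0]]])

```text
time: 29.6
tool_pos: [556.9, -108.0, 125.6]
tcp_rot: [-180.0, 0.1, -170.0]
ft_force: [-4.3, 2.5, 9.6]
finger_gap: 43.1
grip_force: 72.8
```

>>> play_rows(motion=[[[0,0,0.03,0,0,8],[0,0,0.09,0,0,16],[0,0,0.15,0,0,24],[0,0,0.21,0,0,32],[0,0,0.27,0,0,40]]])

```text
time: 30.1
tool_pos: [557.0, -108.2, 122.7]
tcp_rot: [180.0, 0.1, 149.7]
ft_force: [-3.6, 1.0, 8.6]
finger_gap: 42.8
grip_force: 72.5
```

>>> play_rows(motion=[[[0,0,0.06,0,0,8],[0,0,0.12,0,0,16],[0,0,0.18,0,0,24],[0,0,0.24,0,0,32],[0,0,0.29,0,0,40]]])

```text
time: 30.6
tool_pos: [556.7, -108.2, 119.8]
tcp_rot: [180.0, 0.1, 109.7]
ft_force: [-4.9, 0.5, 8.8]
finger_gap: 42.8
grip_force: 72.6
```

>>> play_rows(motion=[[[0,0,0.06,0,0,8],[0,0,0.12,0,0,16],[0,0,0.18,0,0,24],[0,0,0.24,0,0,32],[0,0,0.29,0,0,40]]])

```text
time: 31.1
tool_pos: [557.1, -107.9, 117.0]
tcp_rot: [179.9, -0.0, 69.7]
ft_force: [-4.6, 2.7, 9.0]
finger_gap: 42.6
grip_force: 72.7
```

>>> play_rows(motion=[[[0,0,0.06,0,0,8],[0,0,0.12,0,0,16],[0,0,0.18,0,0,24],[0,0,0.24,0,0,32],[0,0,0.29,0,0,40]]])

```text
time: 31.6
tool_pos: [557.3, -107.9, 114.2]
tcp_rot: [179.9, -0.1, 29.7]
ft_force: [-3.2, 2.1, 6.9]
finger_gap: 42.8
grip_force: 72.6
```

>>> play_rows(motion=[[[0,0,0.06,0,0,8],[0,0,0.12,0,0,16],[0,0,0.18,0,0,24],[0,0,0.24,0,0,32],[0,0,0.29,0,0,40]]])

```text
time: 32.1
tool_pos: [557.7, -108.3, 111.3]
tcp_rot: [180.0, -0.2, -10.3]
ft_force: [-0.8, 0.6, 5.5]
finger_gap: 42.7
grip_force: 72.5
```

```bash
python3 - <<'E'
from h import *
s=sensors.sense();print(s['tool_pos'],s['ft_force'],s['wrist_torque'],s['joint_pos'])
E
```

```text
[ 557.70937231 -108.27346996  111.33582968] [-0.84081039  0.60793505  5.54655963] [-0.04341683  0.08132866  0.19123675] [-1.61612486e+01  7.48372168e+00  9.80908805e+01  6.35801074e-03
  7.42380649e+01  8.41614812e+01]
```

The cap's origin is now about 75 mm. I release it and move round behind the paddle with the fingers shut.

>>> play_rows(motion=[[[0,0,-0.05,0,0,0],[0,0,-0.05,0,0,0],[0,0,-0.05,0,0,0],[0,0,-0.05,0,0,0],[0,0,-0.05,0,0,0]]], jaw=1)

```text
time: 32.6
tool_pos: [556.3, -108.0, 110.0]
tcp_rot: [-180.0, 0.0, -10.0]
ft_force: [-0.0, -0.7, -0.1]
finger_gap: 85.0
grip_force: 0.0
```

>>> play_rows(motion=[[[0,0,-1,0,0,0],[0,0,-4,0,0,0],[0,0,-7,0,0,0]]])

```text
time: 32.9
tool_pos: [555.7, -107.9, 180.9]
tcp_rot: [-180.0, 0.1, -10.0]
ft_force: [0.9, 0.1, 0.0]
finger_gap: 85.4
grip_force: 0.0
```

```bash
python3 - <<'E'
from h import *
s=sensors.sense();z=s['tool_pos'][2];print(s['tool_pos'])
T=optics.snapshot("top"); print([ (c,onz(T,*c,16).round()) for c,st in blobs(T,(80,90,80),(100,255,255))if c[1]<300 and c[0]>290])
plan([(511,-291.5,150,76),(511,-291.5,40,76)],start=(556.5,-108,180,-10))
S=optics.snapshot('scene')
p=S['pixels'][:,:,::-1][180:330,270:420]
cv2.imwrite('pics/s7.png',cv2.resize(p,None,fx=4,fy=4,interpolation=cv2.INTER_CUBIC))
E
```

```text
[ 555.72408541 -107.86175717  180.85297178]
[(array([389.5, 229.4]), array([ 534., -359.,   16.])), (array([316.1, 261.5]), array([ 416., -100.,   16.]))]
[-0.6, 8.77, 1.4] az -40.0 rows 5 -> [535.4, -193.3, 166.0, 30.0]
[-6.1, 6.33, 1.39] az -40.0 rows 5 -> [514.2, -278.6, 152.1, 70.0]
[-1.32, 0.14, 0.21] az -6.0 rows 1 -> [511.0, -291.5, 150.0, 76.0]
[0.0, 0.0, 11.0] az -0.0 rows 3 -> [511.0, -291.5, 40.0, 76.0]
```

View pics/s7.png

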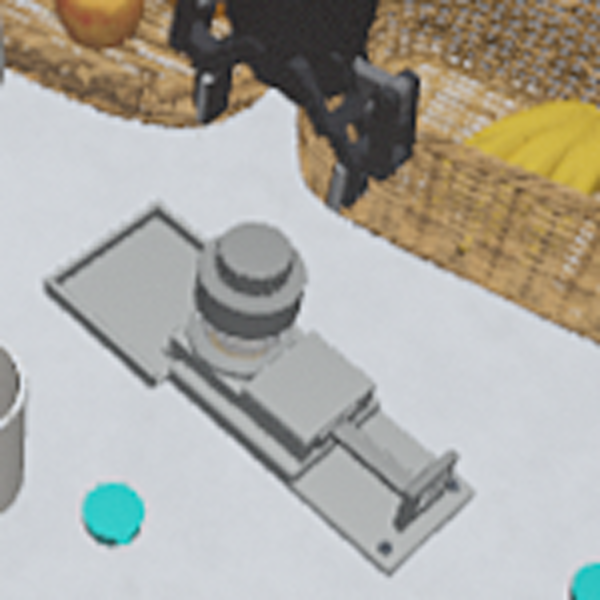

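The cap sits level on the neck at crop (248,270). The paddle at (430,485) is at rest. I move behind it.

>>> play_rows(motion=[[[-0.12,1.75,0.28,0,0,-8],[-0.24,3.5,0.56,0,0,-16],[-0.36,5.26,0.84,0,0,-24],[-0.48,7,1.1,0,0,-32],[-0.6,8.77,1.4,0,0,-40]]], jaw=0, squeeze=30)

```text
time: 33.5
tool_pos: [535.0, -194.0, 166.3]
tcp_rot: [180.0, -0.0, 30.3]
ft_force: [0.5, -0.4, 0.1]
finger_gap: 12.6
grip_force: 0.0
```

>>> play_rows(motion=[[[-1.22,1.27,0.28,0,0,-8],[-2.44,2.53,0.56,0,0,-16],[-3.66,3.8,0.83,0,0,-24],[-4.88,5.06,1.11,0,0,-32],[-6.1,6.33,1.39,0,0,-40]]])

```text
time: 34.0
tool_pos: [513.7, -279.3, 152.3]
tcp_rot: [-180.0, -0.0, 70.3]
ft_force: [-0.8, 0.2, -0.1]
finger_gap: -0.6
grip_force: 0.0
```

>>> play_rows(motion=[[[-1.32,0.14,0.21,0,0,-6],[-1.32,0.14,0.21,0,0,-6],[-1.32,0.14,4,0,0,-6],[-1.32,0.14,8,0,0,-6],[-1.32,0.14,10.2,0,0,-6]]])

```text
time: 34.5
tool_pos: [509.4, -289.7, 47.1]
tcp_rot: [-179.8, -0.1, 75.8]
ft_force: [-0.1, 0.6, -0.7]
finger_gap: -0.0
grip_force: 0.0
```

>>> play_rows(motion=[[[0,0,1,0,0,0],[0,0,2,0,0,0],[0,0,2,0,0,0],[0.8,0,2,0,0,0],[0.8,0,2,0,0,0]]])

```text
time: 35.0
tool_pos: [514.0, -283.4, 31.9]
tcp_rot: [179.9, 0.0, 76.0]
ft_force: [-0.4, 0.4, -0.8]
finger_gap: -0.0
grip_force: 0.0
```

>>> play_rows(motion=[[[1,0,0,0,0,0],[2,0,0,0,0,0],[3,0,0,0,0,0],[4,0,0,0,0,0],[5,0,0,0,0,0]]])

```text
time: 35.5
tool_pos: [525.3, -236.0, 31.2]
tcp_rot: [179.9, 0.2, 76.0]
ft_force: [-2.8, -10.2, 3.3]
finger_gap: -0.0
grip_force: 5.5
```

>>> play_rows(motion=[[[0.7,0,0,0,0,0],[1.4,0,0,0,0,0],[2.0,0,0,0,0,0],[2.4,0,0,0,0,0],[2.6,0,0,0,0,0]]])

```text
time: 36.0
tool_pos: [531.7, -210.4, 31.1]
tcp_rot: [179.9, 0.1, 76.0]
ft_force: [-2.0, -6.3, 3.6]
finger_gap: -0.2
grip_force: 3.7
```

>>> play_rows(motion=[[[0.2,0,0,0,0,0],[0.4,0,0,0,0,0],[0.6,0,0,0,0,0],[0.6,0,0,0,0,0]]])

```text
time: 36.4
tool_pos: [532.2, -208.7, 31.4]
tcp_rot: [179.9, 0.4, 76.0]
ft_force: [-6.8, -23.6, 2.8]
finger_gap: 0.1
grip_force: 12.8
```

The force jumped to 24 N, so the slide is at its stop. I retract.

>>> play_rows(motion=[[[-1.5,0,0,0,0,0],[-3,0,0,0,0,0],[-4.5,0,0,0,0,0],[-6,0,0,0,0,0],[-7.5,0,0,0,0,0]]])

```text
time: 36.9
tool_pos: [514.0, -277.2, 29.9]
tcp_rot: [-180.0, -0.1, 76.0]
ft_force: [-0.2, 1.2, -0.3]
finger_gap: -0.1
grip_force: 0.0
```

>>> play_rows(motion=[[[-3,0,0,0,0,0],[-3,0,-4,0,0,0],[-3,0,-8,0,0,0],[-3,0,-12,0,0,0],[-3,0,-12,0,0,0]]])

```text
time: 37.4
tool_pos: [510.2, -308.3, 157.2]
tcp_rot: [179.5, 0.2, 76.0]
ft_force: [0.6, -0.6, 0.5]
finger_gap: 0.0
grip_force: 0.0
```

```bash
python3 - <<'E'
from h import *
print(sensors.sense()['ft_force'],sensors.sense()['tool_pos'])
S=optics.snapshot('scene')
p=S['pixels'][:,:,::-1][210:330,270:420]
cv2.imwrite('pics/s8.png',cv2.resize(p,None,fx=4.5,fy=4.5,interpolation=cv2.INTER_CUBIC))
for n in("scene","top"):
    for q in pots(optics.snapshot(n),20): print(q)
E
```

```text
[ 0.61686924 -0.57628089  0.48056139] [ 510.16790114 -308.33979985  157.15351519]
(array([568. , -57.3,  20. ]), array([314.2, 254.9]), [310, 251, 9, 9, 64])
(array([570. , -57.6,  20. ]), array([304.6, 217.6]), [301, 213, 8, 10, 58])
```

View pics/s8.png

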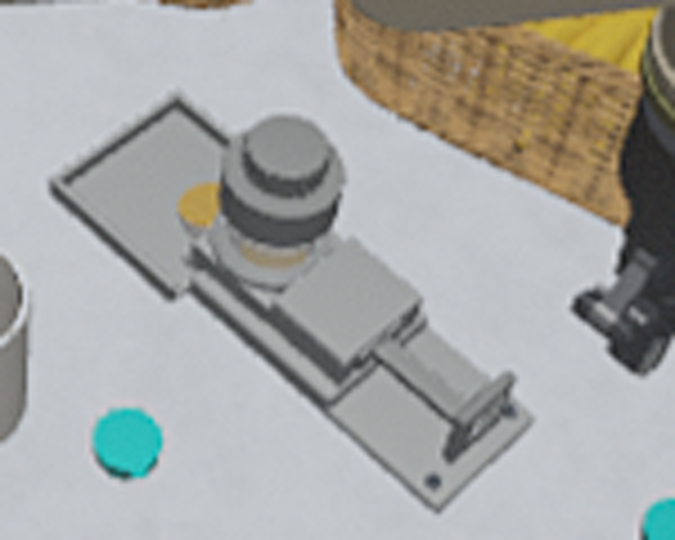

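One pot lies in the tray at crop (203,205), and both views agree it is flat (lid at z ≈ 20 mm). The other pot is at the bottom of the column at (272,255). The cap is level, and the paddle at (480,410) matches its rest position.

```bash
python3 -c "
from bench import job
print(job.hand_in())"
```

```text
the job is handed in; nothing more can be done
None
```

I handed the job in at about 38 s of the 210 s, and no verdict came back: both jam pots went into the column, the cap is screwed back on (origin about 75 mm), one push of the paddle put one pot in the tray, and the slide sprang back; the mug and bowl were never touched.

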